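# Fit the carrying stem to the serving stand

### The job

Take the steel carrying stem out of the wooden utensil block and slide it, foot down, into the socket tube on the marble serving stand. Press it gently, without forcing it, past the side spring plunger until it is fully home on the seat inside and the plunger has snapped into its groove; then let go and leave the stem standing upright, with the other things where they were.

Things in the scene. Friction and masses are not known exactly. Their poses are not given: they have to be found in the camera images.
- stem: Loose round steel carrying stem, about 0.32 kg, 180 mm long, standing in one of the two end holes of the block. Origin at the centre of its flat foot, z up the rod. The rod is 20 mm wide; the grip knob, a plain cylinder 28 mm wide, spans 150 to 180 mm above the foot (grasp it there).
- stem_knob (a point): The middle of the stem's grip knob, on the axis, 165 mm above the foot.
- stem_foot (a point): The centre of the stem's foot, a flat 9 mm wide. From it a rounded (ball-like) nose, 20 mm across, reaches full width 10 mm up, stays full to 16 mm, then rounds in again to a waist groove 10 mm wide that runs from about 24 to 34 mm up; above that the rod is 20 mm wide.
- muddler: Loose wooden muddler, 105 mm long, 20 mm rod with a 28 mm wide head, standing in the other end hole of the block; shorter than the stem and without a groove. Leave it there. Origin at its foot, z up.
- block: Fixed wooden utensil block, 65 mm (x) by 180 mm (y) by 60 mm high, with three upright round holes 22.5 mm wide and 45 mm deep in a row along its y, at -55, 0 (empty) and +55 mm. Origin at the centre of its underside. A stem in a hole stands with its foot 15 mm above the counter.
- stand: Fixed serving stand: round white marble foot 170 mm wide, 18 mm thick, with an upright steel socket tube at its middle, 30 mm outside, 22 mm bore, flared above 72 mm to a mouth 32 mm wide. Origin at the centre of its underside, z up. A small plunger housing sits on the tube's +x side. Do not force the stem: a downward push up to 16 N is safe, 25 N is too much.
- socket_mouth (a point): Centre of the socket's mouth, on the tube's axis, level with the rim 80 mm above the counter. A hard screw-set seat lies out of sight 40 to 60 mm below this point, so the right depth must be felt.
- plunger (a joint): How far the spring plunger is pushed back, m: 0 in an empty socket (it sticks 6.5 mm into the bore), 2.5 to 6 mm beside the 20 mm rod, under 1.8 mm in the groove of a seated stem. It stands 26.5 mm above the seat and acts along the stand's x. A slow push meets 5 to 16 N at the first bite, 4 to 9 N riding, then a pull down as it snaps in, 3 to 8 mm before the hard seat.
- pepper_mill: Loose dark wooden pepper mill, 52 mm wide, 115 mm tall, on the counter on the robot's side of the work; leave it. Origin at the centre of its underside.
- mug: Loose blue mug, 80 mm wide, 95 mm tall, on the far side; leave it. Origin at the centre of its underside.
- spice_jar: Loose clear glass jar, 60 mm wide, 90 mm tall, on the far side; leave it. Origin at the centre of its underside.
- nut_jar: Loose amber glass jar, 76 mm wide, 120 mm tall, on the far side; leave it. Origin at the centre of its underside.
Not all that is in view belongs to the job. Several things have the shape of the stem; the one meant has the colours described above.

How it is judged:
On the way, in this order (a step that is already met when the one before it is completed fails the run):
1. the stem is drawn clear of the block (z of stem_foot in the frame of block above 0.07 m), for 0.1 s.
2. the stem is in the socket and pushes the plunger back (value of joint plunger above 0.0022 m and horizontal distance between stem_foot and socket_mouth below 0.006 m), for 0.02 s.
At the end, for the whole second after the job is handed in: The stem stands upright (within 0.09 rad) in the stand's socket, its foot within 4 mm of the socket axis and no more than 41.5 mm above the stand's underside, so far down that the plunger has dropped into its groove (pushed back less than 1.8 mm); it is released and at rest (value of joint plunger below 0.0018 m and z of stem_foot in the frame of stand below 0.0415 m and horizontal distance between stem_foot and socket_mouth below 0.004 m and angle between stem's own z axis and vertical below 0.09 rad and linear speed of stem below 0.02 m/s and contact force between the fingers and stem below 0.1 N); the robot touches nothing.
It fails at once if the stem is forced: contact force between stem and stand, push and side squeeze together, over 38 N (contact force between stem and stand above 38 N).
It fails at once if the muddler, pepper mill, mug or a jar is moved by more than 30 mm (distance of any of muddler, pepper_mill, mug, spice_jar, nut_jar from where it was at the start of the episode above 0.03 m).
It also fails if it takes over 67 s, if anything falls off the work surface, if the arm or the gripper's body presses on something with over 40 N, if the wrist force passes 120 N, or if a joint passes its speed limit or range.

### The arm

A 6-joint arm with a two-finger parallel gripper is mounted at the origin on the work surface. World frame = base frame: x ahead of the robot, y to its left, z up, the work surface at z = 0. Lengths are in m, angles in rad, forces in N, time in s.
With the tool pointing down it reaches from about 0.375 to 0.9 m from the base axis. Payload 3.1 kg.
Tool frame: the origin (TCP) lies between the finger pads; the fingertips stand manip.finger_overhang ahead of it and the grasp point (between the pads) lies 5 mm behind it (manip.finger_overhang is the distance from the TCP to the fingertips, in m); z points along the fingers, y is the line along which they close (so a half turn about z gives the same grasp; the last joint's range is limited). The gripper opens to 85 mm and grips with 20 to 120 N. Pads are 22 mm wide; open, the fingers measure 114 mm over their backs; the gripper's body (76 mm by 85 mm) begins 54 mm behind the grasp point. The pads swing forward as they close: fully open they stand 13 mm farther back than shut.
Start: joints at [-1.46, 0.527, 1.433, -0, 1.181, -0.178], TCP at [0.178, -0.599, 0.245] pointing down, gripper open.
Joint ranges: [-3.08, 3.08], [-0.75, 2.2], [0.22, 2.44], [-1.43, 4.57], [0, 2.65], [-2.85, 2.85]. Speed limits (rad/s): [2.79, 2.79, 3.14, 3.14, 3.14, 3.14].

### API

Orientations are given as a unit quaternion [x, y, z, w].
In Python, from station import manip gives the robot as it stands.
- The arm moves only by the tool drive_tool, never from a script. Its argument "plan" is a list of rows, each a list of 7 numbers: the shift along the tool's x, y, z in m, then the turn, a rotation vector about the tool's x, y, z in degrees, then the opening, from -1 (shut) to 1 (fully open). In form: [[x, y, z, wx, wy, wz, gripper], ...]. A call has 1 to 10 rows; each row shifts and turns the commanded pose from where the row before left it, along the tool's axes as they then stand; what a row does not reach is not made up. A row lasts 1/10 s, in which the tool goes at most 50 mm and 8.59 degrees, less where a joint would pass 70% of its speed; a pose out of reach is approached as far as the arm can. A call is refused whole if a number of a shift passes 0.05 or a number of a turn 8.59, either way. A call with a gripper value outside its range is refused whole. The fingers move at their own pace and stop on an object; "newtons" is the grip in N (left out, the last holds). Time passes only in rows, so rows that do not move let the fingers close. It gives the time, the measured TCP pose, the force, the opening and the grip force at its end, in the units of the state.
- manip.sense(): the state, without advancing time (a new reading comes with each control period).
- manip.snapshot(name): name is "side" or "top" or "wrist"; returns a dict with "image" (384x512x3 uint8, red, green, blue), "z_map" (384x512 float32, m along the optical axis (not along the pixel's ray), 0 where there is no reading), "fov_y" (degrees; the focal length in pixels is half the picture's height over the tangent of half this angle, whatever the lens; pixels are square), "cx", "cy" (the principal point, pixels), "extrinsics" (4x4, takes a point from camera to world coordinates); the wrist camera has in their place "mount" (4x4, takes a point from camera to tool coordinates, whose origin is the TCP and whose axes are the flange's). Camera axes: x right, y up, looking along -z (the intrinsics and any distortion apply to the point x, -y, -z); pixel columns grow to the right and rows downward; lengths in m; the calibration is good to about 2 mm. A picture is of the moment at which its call begins: read the wrist's pose just before it.
- manip.sign_off(): hands the job in; it is judged then, once.
The state is a dict: "t": time; "q": joint angles; "qd": joint speeds; "tau": joint torques, N m; "tcp_pos": TCP position; "tool_rot": TCP orientation; "force": force on the tool from outside, world axes, zero at the start; "ft_torque": the same for the moment, N m; "finger_gap": opening from 0.0 (shut) to 1.0 (fully open); "gripper_force": force on a finger pad.
Only numpy, scipy, OpenCV 4.12 (cv2) and the standard library are available. Lean on these libraries where they do the work, as an engineer would, in place of code of your own. Each camera call takes 0.05 s, during which the arm holds its last target. There are 200 camera calls.

## Working session

There is one attempt and no reset: what is moved stays moved. The work goes in short steps, Python scripts to look and compute and a tool call to move; the robot and the scene stay as the last step left them, time stands still between calls to the robot, and variables do not carry over. Pictures are saved under pics/ and viewed, at most 10 in all, crops included, and the job is handed in when it is done.

Besides the shell and the picture viewer there is one more tool, called after "Request:" as name(argument=value, ...) on one line, values as JSON. drive_tool: Moves the arm, as the interface text tells. Its arguments: {"type":"object","properties":{"plan":{"type":"array"},"newtons":{"type":"number"}},"required":["plan"]}

```bash
mkdir -p pics; ls; python3 - <<'E'
from station import manip
import cv2,numpy as np,pickle
s=manip.sense();print({k:np.round(v,3) for k,v in s.items()},manip.finger_overhang)
for n in("side","top"):
    d=manip.snapshot(n);pickle.dump(d,open(f"{n}.pkl","wb"));cv2.imwrite(f"pics/{n}.png",d["image"][:,:,::-1])
    print(n,{k:v for k,v in d.items() if k not in("image","z_map")})
a=cv2.imread("pics/side.png");b=cv2.imread("pics/top.png")
E
```

```text
pics
{'t': np.float64(0.0), 'q': array([-1.461,  0.528,  1.434,  0.   ,  1.181, -0.179]), 'qd': array([ 0.   ,  0.001, -0.   , -0.   , -0.   ,  0.   ]), 'tau': array([-2.0000e-03, -4.4236e+01, -1.7802e+01, -0.0000e+00,  9.0000e-03,
        0.0000e+00]), 'tcp_pos': array([ 0.178, -0.598,  0.244]), 'tool_rot': array([ 0.99 ,  0.144,  0.   , -0.001]), 'force': array([-0.951,  0.247,  0.19 ]), 'ft_torque': array([ 0.037, -0.066, -0.015]), 'gripper_force': np.float64(0.0), 'finger_gap': np.float64(1.003)} 0.014
side {'fov_y': 55.62118204985994, 'cx': 254.01493263250137, 'cy': 189.6598821431502, 'extrinsics': array([[ 0.95806999,  0.17658349, -0.22565497,  0.3934905 ],
       [-0.28610121,  0.54625879, -0.78724039, -0.67677724],
       [-0.01574764,  0.81879156,  0.5738749 ,  0.66294195],
       [ 0.        ,  0.        ,  0.        ,  1.        ]])}
top {'fov_y': 52.568584653774785, 'cx': 256.3464190185391, 'cy': 198.29016105775167, 'extrinsics': array([[ 0.01085791,  0.99737226, -0.07162882,  0.51554635],
       [-0.99971904,  0.00931822, -0.02179463,  0.00889738],
       [-0.02106991,  0.07184534,  0.99719321,  0.88966004],
       [ 0.        ,  0.        ,  0.        ,  1.        ]])}
```

View pics/side.png

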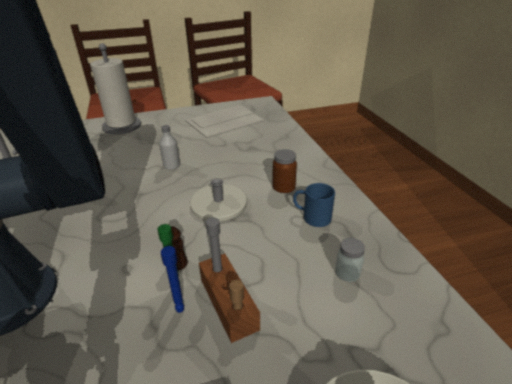

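View pics/top.png

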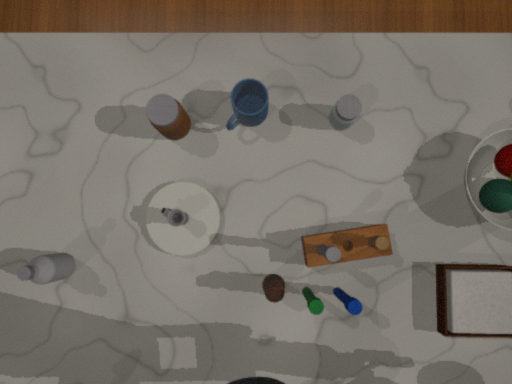

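Candidates for the stem, by top-image pixel:
- grey-steel rod in the block's left end hole, knob at (333,254)
- green rod, (315,306)
- blue rod, (354,307)
- wooden muddler in the other end hole, (382,242)

I choose the grey-steel one. In the side view its knob is at (211,222). The socket is at (176,216) in the top view, with the plunger housing to its left at (166,211).

```bash
cat > h.py <<'E'
import numpy as np
def cloud(d,E=None):
    E=d["extrinsics"] if E is None else E
    f=192/np.tan(np.radians(d["fov_y"]/2)); v,u=np.mgrid[:384,:512]; z=d["z_map"].astype(float)
    P=np.stack([(u-d["cx"])/f*z,-(v-d["cy"])/f*z,-z],-1)@E[:3,:3].T+E[:3,3]
    P[z==0]=np.nan; return P
def circ(p):
    A=np.c_[2*p,np.ones(len(p))];s=np.linalg.lstsq(A,(p**2).sum(1),rcond=None)[0]
    return s[:2],np.sqrt(s[2]+s[:2]@s[:2])
E
python3 - <<'E'
import pickle,cv2,numpy as np
from h import *
T=pickle.load(open("top.pkl","rb"));S=pickle.load(open("side.pkl","rb"))
PT=cloud(T);PS=cloud(S)
def reg(P,r,c,lo,hi):
    p=P[r[0]:r[1],c[0]:c[1]].reshape(-1,3);return p[(p[:,2]>lo)&(p[:,2]<hi)]
for n,r,c in [("stem",(243,266),(318,345)),("mud",(230,256),(368,395)),("green",(285,318),(298,328)),("blue",(284,318),(330,366)),("mill",(270,305),(258,290)),("socket",(200,232),(158,195)),("block",(220,270),(300,395)),("foot",(178,258),(142,225)),("nut",(90,142),(142,195)),("mug",(75,135),(222,272)),("spice",(90,132),(325,365))]:
    p=reg(PT,r,c,.012,.4);zm=np.nanpercentile(p[:,2],98);t=p[p[:,2]>zm-.008]
    print(n,len(p),"zmax",round(zm,3),"topmean",t.mean(0).round(4),"ctr",((t.min(0)+t.max(0))/2).round(4),"ext",np.ptp(t,axis=0).round(3))
b=reg(PT,(220,272),(298,398),.052,.066)[:,:2].astype(np.float32)
print("block",cv2.minAreaRect(b))
f=reg(PT,(178,260),(140,226),.01,.025)[:,:2].astype(np.float32);print("foot",cv2.minEnclosingCircle(f),cv2.minAreaRect(f))
# side view
for n,r,c,lo,hi in [("stemS",(214,272),(200,225),.075,.2),("knobS",(210,245),(200,225),.168,.19),("sockS",(175,205),(205,228),.03,.09)]:
    p=reg(PS,r,c,lo,hi);print(n,len(p),p.min(0).round(4),p.max(0).round(4),p.mean(0).round(4))
f=reg(PS,(180,225),(185,250),.01,.025)[:,:2].astype(np.float32);print("footS",cv2.minEnclosingCircle(f))
a=T["image"][175:325,130:400,::-1];x=S["image"][170:345,150:270,::-1]
a=cv2.resize(a,(540,300),interpolation=2);x=cv2.resize(x,None,fx=3,fy=3,interpolation=2)[:525]
o=np.zeros((600,800,3),np.uint8);x=cv2.resize(x,(260,379));o[:300,:540]=a;o[:379,540:]=x;cv2.imwrite("pics/crop.png",cv2.convertScaleAbs(o[:380],alpha=1.7))
E
```

```text
stem 567 zmax 0.195 topmean [ 0.4679 -0.112   0.193 ] ctr [ 0.4679 -0.1121  0.1918] ext [0.025 0.027 0.009]
mud 588 zmax 0.12 topmean [ 0.4861 -0.2203  0.1178] ctr [ 0.4863 -0.2205  0.1176] ext [0.026 0.027 0.008]
green 341 zmax 0.18 topmean [ 0.3728 -0.0847  0.1778] ctr [ 0.3728 -0.0848  0.1766] ext [0.026 0.025 0.009]
blue 390 zmax 0.18 topmean [ 0.3734 -0.1533  0.1778] ctr [ 0.3736 -0.1535  0.1768] ext [0.026 0.027 0.009]
mill 474 zmax 0.113 topmean [ 0.3847 -0.0121  0.1098] ctr [ 0.3838 -0.012   0.1095] ext [0.028 0.026 0.009]
socket 1179 zmax 0.079 topmean [0.533  0.1977 0.0762] ctr [0.5319 0.1986 0.0772] ext [0.036 0.046 0.012]
block 2741 zmax 0.194 topmean [ 0.4679 -0.112   0.1929] ctr [ 0.4679 -0.1121  0.1911] ext [0.025 0.027 0.01 ]
foot 4387 zmax 0.077 topmean [0.5337 0.1995 0.0754] ctr [0.5331 0.2001 0.0762] ext [0.038 0.049 0.014]
nut 1437 zmax 0.121 topmean [0.75   0.22   0.1182] ctr [0.7504 0.2201 0.1179] ext [0.065 0.066 0.009]
mug 1112 zmax 0.095 topmean [0.7869 0.0434 0.0924] ctr [0.7855 0.0431 0.0919] ext [0.078 0.078 0.01 ]
spice 825 zmax 0.091 topmean [ 0.767  -0.1648  0.0881] ctr [ 0.767  -0.1649  0.0873] ext [0.052 0.052 0.009]
block ((0.47681310772895813, -0.16719409823417664), (0.06520870327949524, 0.1805233359336853), 9.41445541381836)
foot ((0.5318589210510254, 0.1947593241930008), 0.08540435880422592) ((0.5321927070617676, 0.1947883665561676), (0.1684231162071228, 0.1686791032552719), 22.343976974487305)
stemS 516 [ 0.4536 -0.1271  0.0755] [ 0.4807 -0.0991  0.1965] [ 0.4665 -0.1198  0.1501]
knobS 114 [ 0.4536 -0.1271  0.168 ] [ 0.4807 -0.1116  0.1899] [ 0.4662 -0.123   0.1791]
sockS 209 [0.5143 0.1755 0.0303] [0.5527 0.2197 0.0826] [0.532  0.1905 0.0608]
footS ((0.5325221419334412, 0.1938045620918274), 0.08605268597602844)
```

View pics/crop.png

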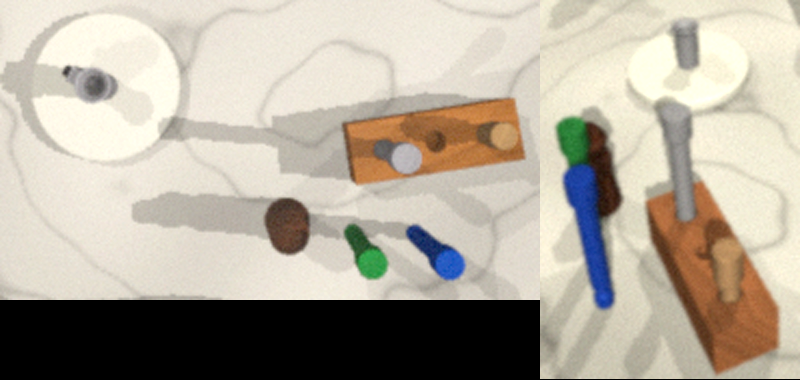

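The crop confirms the choice. The grey-steel rod stands in the block's end hole nearest the stand, knob at crop (405,158). The blue, green and wooden ones are decoys. From the measurements, the stem is at (0.468,-0.112), its top at z≈0.195, and the socket axis is at about (0.532,0.1945).

Request:
drive_tool(plan=[[0.02,-0.018,-0.005,0,0,0,1],[0.03,-0.028,-0.01,0,0,0,1],[0.03,-0.028,-0.01,0,0,0,1],[0.03,-0.028,0,0,0,0,1],[0.03,-0.028,0,0,0,0,1],[0.03,-0.028,0,0,0,0,1],[0.03,-0.028,0,0,0,0,1],[0.03,-0.028,0,0,0,0,1],[0.03,-0.028,0,0,0,0,1],[0.03,-0.028,0,0,0,0,1]])

```text
t: 1.1
tcp_pos: [0.3795, -0.256, 0.2701]
tool_rot: [0.99, 0.144, -0.0, -0.0]
force: [0.9, 0.0, 0.1]
finger_gap: 1.004
gripper_force: 0.0
```

Request:
drive_tool(plan=[[0.03,-0.028,0,0,0,0,1],[0.03,-0.028,0,0,0,0,1],[0.03,-0.028,0,0,0,0,1],[0.02,-0.018,0,0,0,0,1],[0,0,0,0,0,0,1],[0,0,0,0,0,0,1]])

```text
t: 1.7
tcp_pos: [0.4553, -0.1282, 0.2701]
tool_rot: [0.989, 0.145, -0.0, 0.0]
force: [0.5, 0.0, -1.1]
finger_gap: 0.998
gripper_force: 0.0
```

```bash
cat > st.py <<'E'
from station import manip
import numpy as np,sys
from scipy.spatial.transform import Rotation as R
s=manip.sense();M=R.from_quat(s["tool_rot"]).as_matrix()
print("t",s["t"],"tcp",s["tcp_pos"].round(4),"F",s["force"].round(2),"gap",round(float(s["finger_gap"]),3),"gf",s["gripper_force"]);print(M.round(4))
if len(sys.argv)>1:
    g=np.array([float(a) for a in sys.argv[1:4]]);print("tool delta",(M.T@(g-s["tcp_pos"])).round(4))
E
python3 st.py .468 -.1124 .21
python3 - <<'E'
from station import manip
from h import *
from scipy.spatial.transform import Rotation as R
import cv2
s=manip.sense();d=manip.snapshot("wrist")
W=np.eye(4);W[:3,:3]=R.from_quat(s["tool_rot"]).as_matrix();W[:3,3]=s["tcp_pos"]
P=cloud(d,W@d["mount"]);p=P.reshape(-1,3)
def pick(c,r,lo,hi): return p[(np.hypot(p[:,0]-c[0],p[:,1]-c[1])<r)&(p[:,2]>lo)&(p[:,2]<hi)]
t=pick((.468,-.112),.03,.188,.2);print(len(t),t.mean(0),((t.min(0)+t.max(0))/2),np.ptp(t,axis=0))
cv2.imwrite("pics/w1.png",d["image"][:,:,::-1])
E
```

```text
t 1.7 tcp [ 0.4553 -0.1282  0.2701] F [ 0.49  0.01 -1.11] gap 0.998 gf 0.0
[[ 9.580e-01  2.866e-01 -9.000e-04]
 [ 2.866e-01 -9.580e-01 -1.000e-04]
 [-9.000e-04 -1.000e-04 -1.000e+00]]
tool delta [ 0.0167 -0.0115  0.0601]
1438 [ 0.46679007 -0.11159883  0.19430385] [ 0.46594247 -0.11157699  0.19250977] [0.02707951 0.02757805 0.00899631]
```

View pics/w1.png

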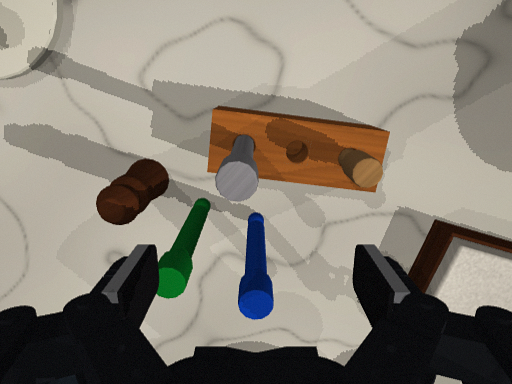

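The wrist view shows the grey stem's knob at (237,181) between the pads' closing line, clear of the green and blue rods. Wrist depth puts it at (0.467,-0.112).

Request:
drive_tool(plan=[[0.016,-0.011,0,0,0,0,1],[0,0,0.02,0,0,0,1],[0,0,0.03,0,0,0,1],[0,0,0.025,0,0,0,1],[0,0,0.015,0,0,0,1],[0,0,0,0,0,0,1]])

```text
t: 2.35
tcp_pos: [0.4658, -0.1142, 0.1784]
tool_rot: [0.99, 0.143, -0.002, -0.001]
force: [0.1, -0.2, 0.5]
finger_gap: 1.007
gripper_force: 0.0
```

Request:
drive_tool(plan=[[0,0,0,0,0,0,-0.1],[0,0,0,0,0,0,-0.2],[0,0,0,0,0,0,-0.4],[0,0,0,0,0,0,-0.6],[0,0,0,0,0,0,-1],[0,0,0,0,0,0,-1],[0,0,0,0,0,0,-1]], newtons=50)

```text
t: 3.05
tcp_pos: [0.4682, -0.1134, 0.1813]
tool_rot: [0.99, 0.144, 0.001, 0.0]
force: [-0.3, 1.9, 5.4]
finger_gap: 0.31
gripper_force: 48.9
```

```bash
python3 st.py .467 -.112 .18
```

```text
t 3.05 tcp [ 0.4682 -0.1134  0.1813] F [-0.29  1.85  5.41] gap 0.31 gf 48.91364514827728
[[ 9.585e-01  2.849e-01  1.500e-03]
 [ 2.849e-01 -9.585e-01 -4.000e-04]
 [ 1.400e-03  8.000e-04 -1.000e+00]]
tool delta [-0.0008 -0.0017  0.0013]
```

Request:
drive_tool(plan=[[0,0,-0.005,0,0,0,-1],[0,0,-0.01,0,0,0,-1],[0,0,-0.015,0,0,0,-1],[0,0,-0.015,0,0,0,-1],[0,0,-0.02,0,0,0,-1],[0,0,-0.025,0,0,0,-1],[0,0,-0.025,0,0,0,-1],[0,0,-0.015,0,0,0,-1],[0,0,0,0,0,0,-1],[0,0,0,0,0,0,-1]])

```text
t: 4.05
tcp_pos: [0.4671, -0.1132, 0.3101]
tool_rot: [0.99, 0.144, -0.0, -0.0]
force: [0.3, -0.1, -3.0]
finger_gap: 0.311
gripper_force: 49.7
```

```bash
python3 st.py .532 .1945 .31; python3 - <<'E'
from station import manip
from h import *
import cv2
for n in("side","top"):
    d=manip.snapshot(n);p=cloud(d).reshape(-1,3)
    for lo,hi in((.145,.17),(.17,.2),(.2,.24)):
        t=p[(np.hypot(p[:,0]-.467,p[:,1]+.112)<.03)&(p[:,2]>lo)&(p[:,2]<hi)]
        if len(t):print(n,lo,len(t),t.min(0).round(4),t.max(0).round(4))
    if n=="side":cv2.imwrite("pics/s2.png",cv2.resize(d["image"][100:350,100:400,::-1],None,fx=2,fy=2))
E
```

```text
t 4.05 tcp [ 0.4671 -0.1132  0.3101] F [ 0.32 -0.11 -3.03] gap 0.311 gf 49.66695427894592
[[ 9.586e-01  2.849e-01 -7.000e-04]
 [ 2.849e-01 -9.586e-01  3.000e-04]
 [-6.000e-04 -4.000e-04 -1.000e+00]]
tool delta [ 1.498e-01 -2.764e-01  1.000e-04]
side 0.145 87 [ 0.4566 -0.1236  0.1457] [ 0.4755 -0.1081  0.1697]
side 0.17 91 [ 0.4565 -0.1247  0.17  ] [ 0.476  -0.1132  0.1997]
side 0.2 164 [ 0.4564 -0.125   0.2003] [ 0.476  -0.1149  0.2398]
top 0.145 21 [ 0.4583 -0.1108  0.1509] [ 0.4749 -0.1024  0.1644]
top 0.17 30 [ 0.4585 -0.1143  0.1758] [ 0.4764 -0.1028  0.1987]
top 0.2 38 [ 0.4623 -0.1135  0.2004] [ 0.4765 -0.1031  0.2386]
```

View pics/s2.png

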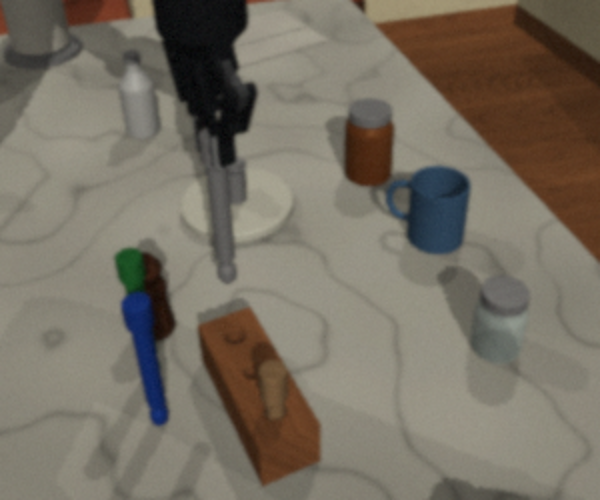

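Side picture: the grey stem is out of the block, hanging vertically from about (210,150) to its foot at (227,272). The muddler at (273,388) and the other things are undisturbed. Next I carry it over the socket.

Request:
drive_tool(plan=[[0.007,-0.013,0,0,0,0,-1],[0.015,-0.028,0,0,0,0,-1],[0.02,-0.037,0,0,0,0,-1],[0.02,-0.037,0,0,0,0,-1],[0.02,-0.037,0,0,0,0,-1],[0.02,-0.037,0,0,0,0,-1],[0.02,-0.037,0,0,0,0,-1],[0.017,-0.03,0,0,0,0,-1],[0.011,-0.02,0,0,0,0,-1],[0,0,0,0,0,0,-1]])

```text
t: 5.15
tcp_pos: [0.5326, 0.1967, 0.3085]
tool_rot: [0.989, 0.146, -0.001, -0.001]
force: [-0.1, -1.2, -3.8]
finger_gap: 0.312
gripper_force: 49.9
```

Request:
drive_tool(plan=[[0,0,0.02,0,0,0,-1],[0,0,0.015,0,0,0,-1],[0,0,0,0,0,0,-1],[0,0,0,0,0,0,-1]])

```text
t: 5.55
tcp_pos: [0.5325, 0.1931, 0.2746]
tool_rot: [0.99, 0.144, -0.001, 0.0]
force: [-0.3, -0.6, -2.0]
finger_gap: 0.312
gripper_force: 49.8
```

```bash
python3 st.py .532 .194 .275; python3 - <<'E'
from station import manip
from h import *
import cv2,pickle
from scipy.optimize import least_squares
def axis(p,r):
    f=lambda c:np.hypot(p[:,0]-c[0],p[:,1]-c[1])-r
    return least_squares(f,[.532,.195],loss="soft_l1",f_scale=.001).x
for n in("side","top"):
    d=manip.snapshot(n);pickle.dump(d,open(n+"2.pkl","wb"));p=cloud(d).reshape(-1,3)
    q=p[np.hypot(p[:,0]-.532,p[:,1]-.194)<.05]
    for m,lo,hi,r,R in(("tube",.03,.068,.015,.02),("rod low",.14,.18,.01,.02),("rod hi",.18,.22,.01,.02)):
        t=q[(q[:,2]>lo)&(q[:,2]<hi)&(np.hypot(q[:,0]-.532,q[:,1]-.194)<R)]
        if len(t)>5:print(n,m,len(t),axis(t,r).round(4))
    f=p[(p[:,2]>.01)&(p[:,2]<.024)&(np.hypot(p[:,0]-.532,p[:,1]-.194)<.1)]
    print(n,"disc",np.round(cv2.minEnclosingCircle(f[:,:2].astype(np.float32))[0],4), len(f))
    if n=="side":cv2.imwrite("pics/s3.png",cv2.resize(d["image"][90:240,150:290,::-1],None,fx=4,fy=4,interpolation=2))
E
```

```text
t 5.55 tcp [0.5325 0.1931 0.2746] F [-0.32 -0.58 -2.04] gap 0.312 gf 49.7929322719574
[[ 9.588e-01  2.842e-01 -2.200e-03]
 [ 2.842e-01 -9.588e-01 -6.000e-04]
 [-2.300e-03 -1.000e-04 -1.000e+00]]
tool delta [-0.0003 -0.001  -0.0004]
side tube 118 [0.5321 0.1951]
side rod low 89 [0.5322 0.1931]
side rod hi 95 [0.5323 0.1929]
side disc [0.5318 0.1933] 1424
top tube 39 [0.5324 0.1947]
top rod low 43 [0.5332 0.1931]
top rod hi 38 [0.5332 0.1929]
top disc [0.5319 0.1947] 3406
```

View pics/s3.png

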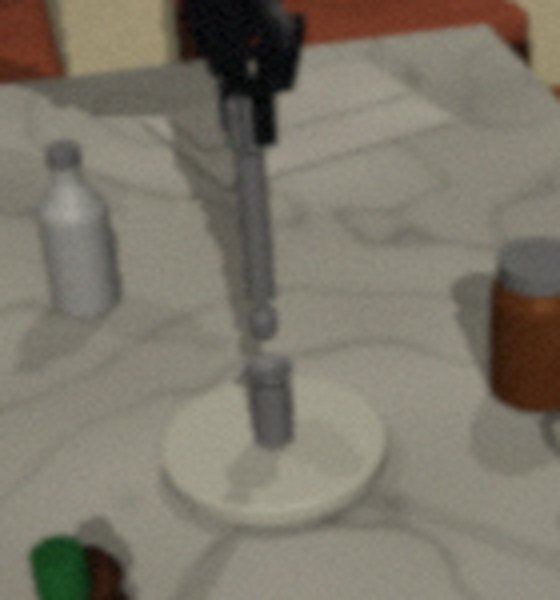

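The foot (crop (263,325)) is above the socket mouth (crop (268,365)), vertical, with about 1.8 mm to go in +y. I correct that and go down into the flare.

Request:
drive_tool(plan=[[0.0005,-0.0015,0,0,0,0,-1],[0,0,0.01,0,0,0,-1],[0,0,0.01,0,0,0,-1],[0,0,0.005,0,0,0,-1],[0,0,0.004,0,0,0,-1],[0,0,0.003,0,0,0,-1],[0,0,0,0,0,0,-1],[0,0,0,0,0,0,-1]])

```text
t: 6.45
tcp_pos: [0.5331, 0.1954, 0.2434]
tool_rot: [0.99, 0.144, 0.0, 0.0]
force: [0.2, 0.0, -2.3]
finger_gap: 0.31
gripper_force: 49.9
```

Request:
drive_tool(plan=[[0,0,0.002,0,0,0,-1],[0,0,0.002,0,0,0,-1],[0,0,0,0,0,0,-1]])

```text
t: 6.75
tcp_pos: [0.5328, 0.1954, 0.2391]
tool_rot: [0.99, 0.144, -0.0, -0.0]
force: [0.2, -0.1, -2.7]
finger_gap: 0.315
gripper_force: 49.9
```

Request:
drive_tool(plan=[[0,0,0.002,0,0,0,-1],[0,0,0.002,0,0,0,-1],[0,0,0,0,0,0,-1]])

```text
t: 7.05
tcp_pos: [0.5327, 0.1954, 0.235]
tool_rot: [0.99, 0.144, -0.0, 0.0]
force: [-0.4, -0.1, -2.4]
finger_gap: 0.308
gripper_force: 49.9
```

Request:
drive_tool(plan=[[0,0,0.0015,0,0,0,-1],[0,0,0.0015,0,0,0,-1],[0,0,0,0,0,0,-1]])

```text
t: 7.35
tcp_pos: [0.5328, 0.1954, 0.2321]
tool_rot: [0.99, 0.144, -0.0, -0.0]
force: [-0.2, -0.3, -3.8]
finger_gap: 0.313
gripper_force: 49.9
```

Request:
drive_tool(plan=[[0,0,0.0015,0,0,0,-1],[0,0,0.0015,0,0,0,-1],[0,0,0,0,0,0,-1]])

```text
t: 7.65
tcp_pos: [0.5327, 0.1954, 0.229]
tool_rot: [0.99, 0.144, -0.0, -0.0]
force: [-0.3, -0.7, -3.9]
finger_gap: 0.312
gripper_force: 49.9
```

Request:
drive_tool(plan=[[0,0,0.001,0,0,0,-1],[0,0,0.001,0,0,0,-1],[0,0,0,0,0,0,-1]])

```text
t: 7.95
tcp_pos: [0.5329, 0.1954, 0.2272]
tool_rot: [0.99, 0.144, -0.0, -0.0]
force: [0.0, -1.0, -3.1]
finger_gap: 0.312
gripper_force: 49.9
```

Request:
drive_tool(plan=[[0,0,0.001,0,0,0,-1],[0,0,0.001,0,0,0,-1],[0,0,0,0,0,0,-1]])

```text
t: 8.25
tcp_pos: [0.5328, 0.1954, 0.2251]
tool_rot: [0.99, 0.144, -0.0, 0.0]
force: [-0.4, 0.1, -3.2]
finger_gap: 0.309
gripper_force: 49.9
```

Request:
drive_tool(plan=[[0,0,0.001,0,0,0,-1],[0,0,0.001,0,0,0,-1],[0,0,0,0,0,0,-1]])

```text
t: 8.55
tcp_pos: [0.5328, 0.1954, 0.2231]
tool_rot: [0.99, 0.144, -0.0, -0.0]
force: [0.2, -0.5, -3.1]
finger_gap: 0.314
gripper_force: 49.9
```

Request:
drive_tool(plan=[[0,0,0.001,0,0,0,-1],[0,0,0.001,0,0,0,-1],[0,0,0,0,0,0,-1]])

```text
t: 8.85
tcp_pos: [0.5328, 0.1954, 0.2211]
tool_rot: [0.99, 0.144, -0.0, 0.0]
force: [-0.2, -0.6, -3.8]
finger_gap: 0.311
gripper_force: 49.9
```

Request:
drive_tool(plan=[[0,0,0.001,0,0,0,-1],[0,0,0.001,0,0,0,-1],[0,0,0,0,0,0,-1]])

```text
t: 9.15
tcp_pos: [0.5328, 0.1954, 0.2191]
tool_rot: [0.99, 0.144, -0.0, -0.0]
force: [0.4, -0.7, -2.5]
finger_gap: 0.308
gripper_force: 49.9
```

Request:
drive_tool(plan=[[0,0,0.001,0,0,0,-1],[0,0,0.001,0,0,0,-1],[0,0,0,0,0,0,-1]])

```text
t: 9.45
tcp_pos: [0.5328, 0.1953, 0.2171]
tool_rot: [0.99, 0.144, -0.0, 0.0]
force: [0.2, 0.3, -3.4]
finger_gap: 0.31
gripper_force: 49.9
```

Request:
drive_tool(plan=[[0,0,0.001,0,0,0,-1],[0,0,0.001,0,0,0,-1],[0,0,0,0,0,0,-1]])

```text
t: 9.75
tcp_pos: [0.5336, 0.1953, 0.2162]
tool_rot: [0.99, 0.144, 0.001, 0.0]
force: [-0.6, -0.5, 3.3]
finger_gap: 0.308
gripper_force: 50.5
```

Request:
drive_tool(plan=[[0,0,0.001,0,0,0,-1],[0,0,0.001,0,0,0,-1],[0,0,0,0,0,0,-1]])

```text
t: 10.05
tcp_pos: [0.5343, 0.1953, 0.2155]
tool_rot: [0.99, 0.144, 0.002, 0.0]
force: [-1.1, -1.6, 9.7]
finger_gap: 0.309
gripper_force: 51.2
```

Request:
drive_tool(plan=[[0,0,0.001,0,0,0,-1],[0,0,0.001,0,0,0,-1],[0,0,0,0,0,0,-1]])

```text
t: 10.35
tcp_pos: [0.5326, 0.195, 0.2109]
tool_rot: [0.99, 0.144, -0.0, 0.0]
force: [-0.3, -1.8, -0.2]
finger_gap: 0.311
gripper_force: 50.0
```

Request:
drive_tool(plan=[[0,0,0.001,0,0,0,-1],[0,0,0.001,0,0,0,-1],[0,0,0,0,0,0,-1]])

```text
t: 10.65
tcp_pos: [0.5334, 0.1951, 0.2098]
tool_rot: [0.99, 0.144, 0.0, 0.0]
force: [-0.2, -2.1, 3.8]
finger_gap: 0.308
gripper_force: 50.6
```

Request:
drive_tool(plan=[[0,0,0.001,0,0,0,-1],[0,0,0.001,0,0,0,-1],[0,0,0,0,0,0,-1]])

```text
t: 10.95
tcp_pos: [0.5333, 0.1951, 0.2078]
tool_rot: [0.99, 0.144, 0.0, 0.0]
force: [-1.6, -2.6, 3.2]
finger_gap: 0.315
gripper_force: 50.5
```

Request:
drive_tool(plan=[[0,0,0.001,0,0,0,-1],[0,0,0.001,0,0,0,-1],[0,0,0,0,0,0,-1]])

```text
t: 11.25
tcp_pos: [0.5331, 0.1952, 0.2055]
tool_rot: [0.99, 0.144, 0.0, 0.0]
force: [-1.4, -2.7, 3.7]
finger_gap: 0.314
gripper_force: 50.5
```

Request:
drive_tool(plan=[[0,0,0.001,0,0,0,-1],[0,0,0.001,0,0,0,-1],[0,0,0,0,0,0,-1]])

```text
t: 11.55
tcp_pos: [0.5331, 0.1952, 0.2033]
tool_rot: [0.99, 0.144, 0.0, 0.0]
force: [-0.6, -3.4, 3.0]
finger_gap: 0.312
gripper_force: 50.5
```

Request:
drive_tool(plan=[[0,0,0.001,0,0,0,-1],[0,0,0.001,0,0,0,-1],[0,0,0,0,0,0,-1]])

```text
t: 11.85
tcp_pos: [0.5331, 0.1952, 0.2013]
tool_rot: [0.99, 0.144, 0.0, 0.0]
force: [-0.5, -3.6, 3.5]
finger_gap: 0.311
gripper_force: 50.5
```

Request:
drive_tool(plan=[[0,0,0.001,0,0,0,-1],[0,0,0.001,0,0,0,-1],[0,0,0,0,0,0,-1]])

```text
t: 12.15
tcp_pos: [0.5329, 0.1952, 0.1991]
tool_rot: [0.99, 0.144, -0.0, 0.0]
force: [-0.3, -2.8, 2.9]
finger_gap: 0.314
gripper_force: 50.4
```

Request:
drive_tool(plan=[[0,0,0.001,0,0,0,-1],[0,0,0.001,0,0,0,-1],[0,0,0,0,0,0,-1]])

```text
t: 12.45
tcp_pos: [0.5327, 0.1952, 0.1968]
tool_rot: [0.99, 0.144, -0.0, 0.0]
force: [0.2, -2.8, 0.4]
finger_gap: 0.31
gripper_force: 50.2
```

Request:
drive_tool(plan=[[0,0,0.001,0,0,0,-1],[0,0,0.001,0,0,0,-1],[0,0,0,0,0,0,-1]])

```text
t: 12.75
tcp_pos: [0.5325, 0.1952, 0.1945]
tool_rot: [0.99, 0.144, -0.001, 0.0]
force: [0.5, -3.5, -1.5]
finger_gap: 0.314
gripper_force: 49.9
```

Request:
drive_tool(plan=[[0,0,0.001,0,0,0,-1],[0,0,0,0,0,0,-1]])

```text
t: 12.95
tcp_pos: [0.5325, 0.1953, 0.1936]
tool_rot: [0.99, 0.144, -0.001, 0.0]
force: [-0.2, -3.6, -3.5]
finger_gap: 0.308
gripper_force: 49.8
```

The force is falling, so the plunger is dropping into the groove. I go on in 1 mm steps until the hard seat.

Request:
drive_tool(plan=[[0,0,0.001,0,0,0,-1],[0,0,0,0,0,0,-1]])

```text
t: 13.15
tcp_pos: [0.5325, 0.1953, 0.1927]
tool_rot: [0.99, 0.144, -0.001, 0.0]
force: [0.2, -3.3, -4.2]
finger_gap: 0.313
gripper_force: 49.8
```

Request:
drive_tool(plan=[[0,0,0.001,0,0,0,-1],[0,0,0,0,0,0,-1]])

```text
t: 13.35
tcp_pos: [0.5325, 0.1953, 0.1917]
tool_rot: [0.99, 0.144, -0.001, -0.0]
force: [0.2, -2.4, -6.3]
finger_gap: 0.311
gripper_force: 49.7
```

Request:
drive_tool(plan=[[0,0,0.001,0,0,0,-1],[0,0,0,0,0,0,-1]])

```text
t: 13.55
tcp_pos: [0.5325, 0.1954, 0.1908]
tool_rot: [0.99, 0.144, -0.001, -0.0]
force: [0.3, -2.5, -6.7]
finger_gap: 0.311
gripper_force: 49.7
```

Request:
drive_tool(plan=[[0,0,0.001,0,0,0,-1],[0,0,0,0,0,0,-1]])

```text
t: 13.75
tcp_pos: [0.5325, 0.1955, 0.1898]
tool_rot: [0.99, 0.144, -0.001, -0.0]
force: [0.1, -2.3, -7.3]
finger_gap: 0.309
gripper_force: 49.6
```

Request:
drive_tool(plan=[[0,0,0.001,0,0,0,-1],[0,0,0,0,0,0,-1]])

```text
t: 13.95
tcp_pos: [0.5324, 0.1956, 0.1888]
tool_rot: [0.99, 0.144, -0.001, -0.0]
force: [0.1, -2.2, -9.2]
finger_gap: 0.311
gripper_force: 49.6
```

Request:
drive_tool(plan=[[0,0,0.001,0,0,0,-1],[0,0,0,0,0,0,-1]])

```text
t: 14.15
tcp_pos: [0.533, 0.1958, 0.1887]
tool_rot: [0.99, 0.144, 0.0, -0.0]
force: [-1.1, -0.1, -2.0]
finger_gap: 0.309
gripper_force: 50.2
```

Request:
drive_tool(plan=[[0,0,0.001,0,0,0,-1],[0,0,0,0,0,0,-1]])

```text
t: 14.35
tcp_pos: [0.5336, 0.1958, 0.1886]
tool_rot: [0.99, 0.144, 0.001, -0.0]
force: [-2.1, -1.5, 4.1]
finger_gap: 0.31
gripper_force: 51.0
```

That is the hard seat: the force rises and the tool stops at TCP z 0.1886. I relieve the push, release and retreat.

Request:
drive_tool(plan=[[0,0,-0.001,0,0,0,-1],[0,0,0,0,0,0,-0.3],[0,0,0,0,0,0,-0.1],[0,0,0,0,0,0,0.3],[0,0,0,0,0,0,1],[0,0,0,0,0,0,1],[0,0,0,0,0,0,1]])

```text
t: 15.05
tcp_pos: [0.5331, 0.1955, 0.1883]
tool_rot: [0.99, 0.144, 0.0, -0.0]
force: [-1.2, -0.5, 0.1]
finger_gap: 1.0
gripper_force: 0.0
```

Request:
drive_tool(plan=[[0,0,-0.01,0,0,0,1],[0,0,-0.02,0,0,0,1],[0,0,-0.03,0,0,0,1],[0,0,-0.03,0,0,0,1],[-0.03,0,-0.02,0,0,0,1],[-0.04,0,0,0,0,0,1],[-0.04,0,0,0,0,0,1],[0,0,0,0,0,0,1],[0,0,0,0,0,0,1],[0,0,0,0,0,0,1]])

```text
t: 16.05
tcp_pos: [0.429, 0.1643, 0.2992]
tool_rot: [0.99, 0.144, 0.001, 0.0]
force: [0.7, -0.5, 0.1]
finger_gap: 1.001
gripper_force: 0.0
```

```bash
python3 st.py; python3 - <<'E'
from station import manip
from h import *
import cv2,pickle
for n in("side","top"):
    d=manip.snapshot(n);p=cloud(d).reshape(-1,3)
    q=p[np.hypot(p[:,0]-.532,p[:,1]-.194)<.025]
    q=q[(q[:,2]>.1)&(q[:,2]<.225)];print(n,len(q),"top z",np.percentile(q[:,2],98).round(4))
    t=q[q[:,2]>np.percentile(q[:,2],98)-.008];print(((t.min(0)+t.max(0))/2).round(4))
    cv2.imwrite(f"pics/e_{n}.png",d["image"][:,:,::-1])
E
```

```text
t 16.05 tcp [0.429  0.1643 0.2992] F [ 0.7  -0.49  0.11] gap 1.001 gf 0.0
[[ 9.586e-01  2.847e-01  2.900e-03]
 [ 2.847e-01 -9.586e-01  4.000e-04]
 [ 2.900e-03  4.000e-04 -1.000e+00]]
side 286 top z 0.2026
[0.5311 0.1918 0.1997]
top 295 top z 0.2027
[0.531  0.1929 0.1994]
```

View pics/e_side.png

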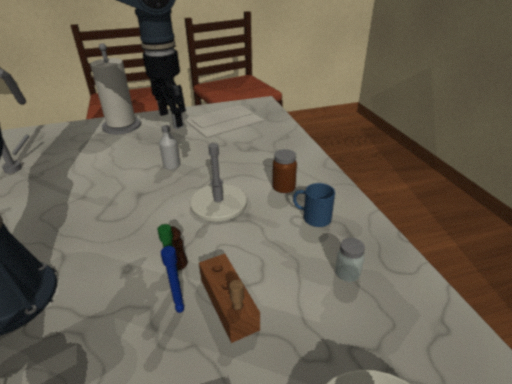

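The stem stands upright in the socket, from its knob at (213,150) down to the tube at (217,190). Its top is at z 0.2027, so the foot is at about 0.023, which matches the seat I felt. The fingers are clear and the other things are where they were.

```bash
python3 -c "
from station import manip
print(manip.sign_off())"
```

```text
the job is handed in; nothing more can be done
None
```

The steel stem is standing upright and released in the socket, on the hard seat with its foot about 23 mm above the counter. The force dropped the way it should when the plunger snaps into its groove. The other things are where they were, and the job is handed in; the hand-in returned no verdict.

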